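Pull the dust filter and present it over the pot

TASK

Open the flap on top of the grey bench dust extractor so that it stands upright or further back, and draw the filter plate hidden beneath it up and out by its pull tab. Then hold the plate hanging upright over the middle of the steel pot, its lower edge above the rim by no more than a hand's breadth and its broad mesh face turned towards the robot, and finish while still holding it there, the flap left open. Leave the pot where it stands, and do not disturb the two small jars and the tape roll standing behind.

Things in the scene. Friction and masses are not known exactly. Their poses are not given: they have to be found in the camera images.
- extractor: Grey box-shaped dust extractor, fixed. Origin on the worktop under its filter pocket's centre; x from front (robot side) to back, y left, z up. Outside x -58 to +104, y -80 to +80, 110 mm high. Pocket 104 (x) by 144 mm (y), open when the flap is up, floor at 10 mm; closed fan housing behind. Ribs at |x| over 37 mm, up to 70 mm, leave a 15 mm channel at y = 0 for the plate.
- flap (a joint): Hinge of the grey flap covering the pocket: 0 = shut, grows as the front edge is lifted up and back; 1.57 = upright, 2.0 = stop. Stiff friction hinge (0.14 N m): the flap stays where it is left. It starts shut or slightly ajar.
- flap_hinge (a point): Point on the flap's hinge line, at its middle: 58 mm behind the extractor's origin (its +x), 111 mm above the worktop. The hinge line runs along the extractor's y. From it the flap reaches 116 mm forward when shut, 156 mm wide, 5 mm thick.
- flap_knob (a point): Centre of the black barrel grip on the flap: 18 mm across, 22 mm long, axis parallel to the hinge line (extractor's y), on a 10 mm stem; 90 mm forward of the hinge, 31 mm above the flap's underside (26 mm above its top). Pinched by its flat ends, along the extractor's y, it can turn between the fingers as the flap swings. The point moves with the flap.
- plate: Black-framed metal mesh filter plate, loose, about 60 g, on edge in the channel under the flap. Origin at the centre of its lower edge; x its width (84 mm), y its thickness (10 mm, broad faces look to +y and -y), z up; 70 mm high plus a pull tab on top, 96 mm in all. Starts aligned with the extractor's axes (2 mm play), origin 10 mm above the worktop, tab 4 mm below the rim.
- plate_tab (a point): Centre of the plate's pull tab: 34 mm wide (plate's x), 12 mm thick (plate's y), 26 mm high, 83 mm above the plate's lower edge. Grip it across its thickness; there is 65 mm free on either side.
- pot: Round open steel pot, 130 mm across, 58 mm high, loose. Origin at the centre of its underside, z up.
- bench (a point): A fixed point on the worktop; its x points straight ahead from the robot, y to its left.
- lamp (a point): Obstacle, fixed: centre of the ring-shaped head of the magnifier lamp, right of the work: 110 mm across, 235 to 300 mm above the worktop. Its post and bent arm stand on the worktop 40 mm behind and 125 mm to the left (+y) of this point. Pass in front of it (nearer to the robot) when coming from the right.
- red_jar: Bystander: small paint jar with a red lid, 30 mm across, 39 mm high; origin under its centre.
- tape: Bystander: tan tape roll, 44 mm across, 30 mm high; origin under its centre.
- teal_jar: Bystander: teal jar with a white lid, 36 mm across, 46 mm high; origin under its centre.

How it is judged:
On the way, in this order (a step that is already met when the one before it is completed fails the run):
1. the flap stands open (over 1.4 rad) while the plate is still in its channel (value of joint flap above 1.4 rad and z of plate in the frame of extractor below 0.03 m), for 0.2 s.
2. the plate is drawn out: held by the fingers, its lower edge over 80 mm above the extractor's foot, the flap still open (z of plate in the frame of extractor above 0.08 m and contact force between the fingers and plate above 0.5 N and value of joint flap above 1.4 rad), for 0.1 s.
At the end, for the whole second after the job is handed in: The fingers hold the plate still, upright within 0.25 rad, its lower edge centred within 40 mm of the pot's axis, 64 to 170 mm above the worktop, broad face square to straight ahead (bench x) within 0.6 rad, touching neither pot nor extractor; flap open over 1.4 rad (horizontal distance between plate and pot below 0.04 m and height (world z) of plate between 0.064 and 0.17 m and angle between plate's own z axis and vertical below 0.25 rad and angle between the y axis of plate and the x axis of bench, either way round below 0.6 rad and contact force between the fingers and plate above 0.5 N and contact force between plate and pot below 0.1 N and contact force between plate and extractor below 0.1 N and linear speed of plate below 0.03 m/s and value of joint flap above 1.4 rad); the arm keeps its last pose, push and grip.
It fails at once if the pot is shifted by over 30 mm or tipped (distance of pot from where it was at the start of the episode above 0.03 m or angle between pot's own z axis and vertical above 0.3 rad).
It fails at once if a bystander is shifted by over 30 mm or knocked over (distance of any of red_jar, tape, teal_jar from where it was at the start of the episode above 0.03 m or angle between any of red_jar, tape, teal_jar's own z axis and vertical above 0.5 rad).
It also fails if it takes over 58 s, if anything falls off the work surface, if the arm or the gripper's body presses on something with over 40 N, if the wrist force passes 120 N, or if a joint passes its speed limit or range.

ROBOT

A 7-joint arm with a two-finger parallel gripper is mounted at the origin on a cart in front of the work surface, level with it; the furniture and walls round the work are solid. World frame = base frame: x ahead of the robot, y to its left, z up, the work surface at z = 0. Lengths are in m, angles in rad, forces in N, time in s.
With the tool pointing down it reaches from about 0.35 to 0.9 m from the base axis. Payload 19.9 kg.
Tool frame: the origin (TCP) lies on the centre line of the jaws, within the pads' length; the fingertips stand 11 mm ahead of it and the grasp point (between the pads) lies 8 mm behind it; x points along the fingers, y is the direction in which the jaws open and shut, and the axes are right-handed (so a half turn about x gives the same grasp; the last joint's range is limited). The gripper opens to 85 mm and grips with 20 to 120 N. Pads are 22 mm wide; open, the fingers measure 114 mm over their backs; the gripper's body (76 mm by 85 mm) begins 54 mm behind the grasp point. The pads swing forward as they close: fully open they stand 13 mm farther back than shut.
Start: joints at [1.131, 0.417, -0.01, 1.614, 0.005, 1.111, -0.053], TCP at [0.243, -0.576, 0.242] pointing down, gripper open.
Joint ranges: [-2.81, 2.81], [-0.39, 2.02], [-1.27, 1.25], [0.06, 2.57], [-1.19, 4.33], [0.19, 2], [-2.82, 2.82]. Speed limits (rad/s): [1.89, 1.89, 2.39, 2.39, 3.01, 3.01, 3.01].

INTERFACE

Orientations are given as a 3x3 rotation matrix whose columns are the frame's x, y, z axes.
In Python, from workcell import r, viewer, recognise, outline_of gives the robot as it stands.
- The arm moves only by the tool play_rows, never from a script. Its argument "targets" is a list of rows, each an object of numbers: "x", "y", "z": the shift along the tool's x, y, z in mm; "ax", "ay", "az": the turn, a rotation vector about the tool's x, y, z in rad; "fingers": the closure, from -1 (fully open) to 1 (shut). A call has 1 to 20 rows; each row is the pose to reach, as a shift and turn from the pose measured when the call began, along the tool's axes at that moment; what a row does not reach only later rows make up. A row lasts 1/10 s, in which the tool goes at most 50 mm and 8.59 degrees, less where a joint would pass 70% of its speed; a pose out of reach is approached as far as the arm can. A call with a gripper value outside its range is refused whole. The fingers move at their own pace and stop on an object; "squeeze" is the grip in N (left out, the last holds). Time passes only in rows, so rows that repeat a pose let the fingers close. It gives the time, the measured TCP pose, the force and the opening at its end, in the units of the state.
- r.observe(): the state, without advancing time (a new reading comes with each control period).
- viewer.get_image(name): name is "scene" or "top"; returns (picture, depth): 400x640x3 uint8, red, green, blue; 400x640 float32, m along the optical axis (not along the pixel's ray), 0 where there is no reading.
- viewer.camera_model(name): a dict with "intrinsics" (3x3 intrinsics, pixels), "world_from_camera" (4x4, takes a point from camera to world coordinates). Camera axes: x right, y up, looking along -z (the intrinsics and any distortion apply to the point x, -y, -z); pixel columns grow to the right and rows downward; lengths in m; the calibration is good to about 2 mm. A picture is of the moment at which its call begins. camera_model takes no time and is no camera call.
- r.sign_off(): hands the job in, once; it reports no verdict.
Trained networks look in the newest picture that a camera, given by its name, has taken for a name from the list of things; names that differ only in an ending like _2 or _b are one class to them, and where a whole thing is asked for, a point or a joint stands for the part that bears it (a point fixed in the world has none). Each returns a list of dicts, best first, with "score" (0 to 1); they miss things now and then, are a little off and sometimes report something else, mostly with a low value. They report only what shows in the picture. A call takes as long as a camera call.
- recognise(camera, thing): "rect" ([left, top, right, bottom] in pixels, round what is visible of it).
- outline_of(camera, thing): "region" (400x640 bool, what is visible of it) and "rect" ([left, top, right, bottom] in pixels, round what is visible of it).
The state is a dict: "t": time; "joint_pos": joint angles; "qd": joint speeds; "joint_torque": joint torques, N m; "tcp_pos": TCP position; "ee_rot": TCP orientation; "ft_force": force on the tool from outside, world axes, zero at the start; "torque": the same for the moment, N m; "opening": opening from 0.0 (shut) to 1.0 (fully open).
Only numpy, scipy, OpenCV 4.12 (cv2) and the standard library are available. Lean on these libraries where they do the work, as an engineer would, in place of code of your own. Each camera call takes 0.05 s, during which the arm holds its last target.

## Working session

There is one attempt and no reset: what is moved stays moved. The work goes in short steps, Python scripts to look and compute and a tool call to move; the robot and the scene stay as the last step left them, time stands still between calls to the robot, and variables do not carry over. Pictures are saved under pics/ and viewed, and the job is handed in when it is done.

Besides the shell and the picture viewer there is one more tool, called as name([rows], argument=value, ...), one row to a line, values as JSON. play_rows: Moves the arm, as the interface text tells. Its arguments: {"type":"object","properties":{"targets":{"type":"array","items":{"type":"object","properties":{"x":{"type":"number"},"y":{"type":"number"},"z":{"type":"number"},"ax":{"type":"number"},"ay":{"type":"number"},"az":{"type":"number"},"fingers":{"type":"number"}}}},"squeeze":{"type":"number"}},"required":["targets"]}

```bash
ls; mkdir -p pics; python3 - <<'E'
from workcell import r, viewer, recognise, outline_of
import cv2, numpy as np
s=r.observe()
for k,v in s.items(): print(k,np.round(v,3).tolist())
for n in ("scene","top"):
    im,d=viewer.get_image(n); cv2.imwrite(f"pics/{n}0.png",im[:,:,::-1]); np.save(f"pics/{n}0.npy",d)
    m=viewer.camera_model(n); print(n,np.round(m["intrinsics"],1).tolist(),np.round(m["world_from_camera"],3).tolist())
    if n=="scene":
        for t in ("extractor","flap_knob","pot","red_jar","tape","teal_jar","lamp"):
            try: print(t,[(np.round(q["rect"]).tolist(),round(float(q["score"]),2)) for q in recognise(n,t)][:2])
            except Exception as e: print(t,e)
    else:
        for t in ("extractor","flap_knob","pot","red_jar","tape","teal_jar"):
            print(t,[(np.round(q["rect"]).tolist(),round(float(q["score"]),2)) for q in recognise(n,t)][:2])
E
```

```text
pics
t 0.0
joint_pos [1.131, 0.418, -0.01, 1.614, 0.005, 1.111, -0.053]
qd [-0.003, 0.002, 0.001, 0.0, 0.001, -0.0, 0.001]
joint_torque [-0.001, -86.445, 0.678, -43.489, 0.019, 0.008, 0.0]
tcp_pos [0.243, -0.576, 0.242]
ee_rot [[-0.001, 0.388, -0.922], [0.001, -0.922, -0.388], [-1.0, -0.001, 0.0]]
ft_force [-0.057, -0.45, -0.642]
torque [0.003, 0.041, 0.016]
opening 1.0
scene [[413.9, 0.0, 320.3], [0.0, 413.9, 199.8], [0.0, 0.0, 1.0]] [[0.972, 0.201, -0.125, 0.485], [-0.236, 0.834, -0.499, -0.623], [0.004, 0.514, 0.858, 1.106], [0.0, 0.0, 0.0, 1.0]]
extractor []
flap_knob [([247.0, 122.0, 291.0, 169.0], 0.73), ([246.0, 126.0, 308.0, 189.0], 0.26)]
pot [([302.0, 204.0, 350.0, 250.0], 0.98)]
red_jar [([306.0, 205.0, 350.0, 250.0], 0.25)]
tape []
teal_jar [([305.0, 205.0, 348.0, 250.0], 0.64), ([331.0, 144.0, 343.0, 160.0], 0.48)]
lamp it knows: extractor, flap, flap_hinge, flap_knob, plate, plate_tab, pot, red_jar, tape, teal_jar
top [[432.0, 0.0, 319.0], [0.0, 432.0, 198.3], [0.0, 0.0, 1.0]] [[-0.028, 0.982, -0.188, 0.391], [-1.0, -0.03, -0.004, -0.1], [-0.009, 0.188, 0.982, 1.314], [0.0, 0.0, 0.0, 1.0]]
extractor [([194.0, 202.0, 260.0, 263.0], 0.78)]
flap_knob [([194.0, 218.0, 253.0, 262.0], 0.67)]
pot [([296.0, 173.0, 336.0, 216.0], 0.77), ([298.0, 156.0, 312.0, 168.0], 0.41)]
red_jar [([266.0, 157.0, 278.0, 161.0], 0.64), ([195.0, 218.0, 253.0, 261.0], 0.39)]
tape [([298.0, 156.0, 312.0, 166.0], 0.55)]
teal_jar [([227.0, 162.0, 236.0, 175.0], 0.69)]
```

View pics/scene0.png

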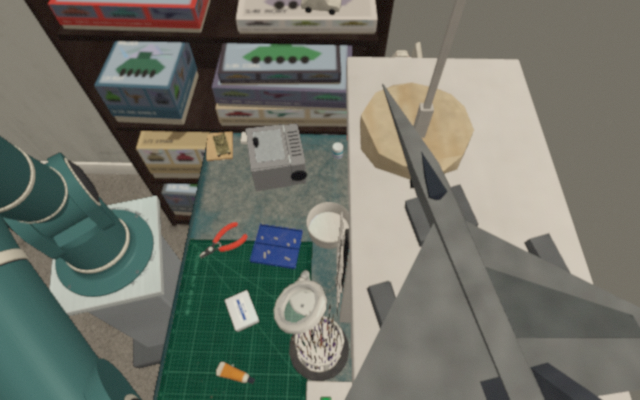

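View pics/top0.png

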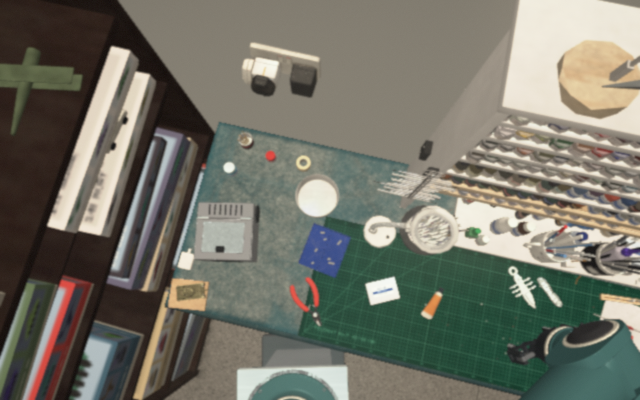

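The top view shows the extractor at about (225,232), the pot at (317,196), the lamp ring at (380,232), the teal jar with its white lid at (229,168), the red jar at (271,156) and the tape at (303,162). In the scene view the extractor is at (275,155) and the pot at (327,225). Next I'll measure their positions.

```bash
cat > h.py <<'E'
import numpy as np, cv2
from workcell import r, viewer, recognise, outline_of
def w(n,u,v,d):
    m=viewer.camera_model(n); K=np.array(m["intrinsics"]); T=np.array(m["world_from_camera"])
    u=np.asarray(u,float);v=np.asarray(v,float);d=np.asarray(d,float)
    p=np.stack([(u-K[0,2])/K[0,0]*d, -(v-K[1,2])/K[1,1]*d, -d],-1)
    return p@T[:3,:3].T+T[:3,3]
def pix(n,P):
    m=viewer.camera_model(n); K=np.array(m["intrinsics"]); T=np.array(m["world_from_camera"])
    c=(np.atleast_2d(P)-T[:3,3])@T[:3,:3]
    return np.stack([K[0,0]*c[:,0]/-c[:,2]+K[0,2], K[1,1]*c[:,1]/c[:,2]+K[1,2]],-1)
def cloud(n,d):
    v,u=np.indices(d.shape); return w(n,u,v,d)
def crop(im,x0,y0,x1,y1,f,name):
    cv2.imwrite(name,cv2.resize(im[y0:y1,x0:x1,::-1],None,fx=f,fy=f,interpolation=cv2.INTER_CUBIC))
E
python3 - <<'E'
from h import *
for n,b in (("top",(180,120,260+100,280)),("scene",(190,100,360,260))):
    im=cv2.imread(f"pics/{n}0.png")[:,:,::-1]; d=np.load(f"pics/{n}0.npy")
    crop(im,*b,4,f"pics/{n}0c.png")
    P=cloud(n,d); x0,y0,x1,y1=b
    Q=P[y0:y1,x0:x1]; 
    M=(d[y0:y1,x0:x1]>0)
    # extractor top: z .1-.125
    R=Q[M&(Q[...,2]>.09)&(Q[...,2]<.135)]
    print(n,len(R),R.min(0).round(3),R.max(0).round(3))
    rc=cv2.minAreaRect((R[:,:2]*1000).astype(np.float32)); print(rc)
    z=Q[M][:,2]; print(np.histogram(z,bins=np.arange(-.03,.2,.01)))
    # pot rim
    R=Q[M&(Q[...,2]>.04)&(Q[...,2]<.07)]; 
    print(cv2.minAreaRect((R[:,:2]*1000).astype(np.float32)))
E
```

```text
top 3998 [ 0.453 -0.218  0.09 ] [0.876 0.314 0.135]
((659.9759521484375, 52.852325439453125), (533.6610717773438, 416.6264953613281), 88.34333801269531)
(array([  38,  130, 9789, 9999,  765,  513,  489,  426,  424,  282,  242,
        229,  214,  808, 2222,  678,  132,  150,  145,  116,   87,   61]), array([-3.0000000e-02, -2.0000000e-02, -1.0000000e-02,  6.9388939e-18,
        1.0000000e-02,  2.0000000e-02,  3.0000000e-02,  4.0000000e-02,
        5.0000000e-02,  6.0000000e-02,  7.0000000e-02,  8.0000000e-02,
        9.0000000e-02,  1.0000000e-01,  1.1000000e-01,  1.2000000e-01,
        1.3000000e-01,  1.4000000e-01,  1.5000000e-01,  1.6000000e-01,
        1.7000000e-01,  1.8000000e-01,  1.9000000e-01]))
((673.5712890625, 48.722930908203125), (439.23101806640625, 548.4360961914062), 1.5784885883331299)
scene 3391 [0.382 0.089 0.09 ] [0.797 0.409 0.135]
((551.8475341796875, 215.54470825195312), (279.6219482421875, 429.160888671875), 73.36564636230469)
(array([   10,   162,  5443, 10167,  1242,   521,   617,   616,   531,
         383,   383,   456,   357,   646,  1677,   676,    42,    17,
          30,     0,     0,     0]), array([-3.0000000e-02, -2.0000000e-02, -1.0000000e-02,  6.9388939e-18,
        1.0000000e-02,  2.0000000e-02,  3.0000000e-02,  4.0000000e-02,
        5.0000000e-02,  6.0000000e-02,  7.0000000e-02,  8.0000000e-02,
        9.0000000e-02,  1.0000000e-01,  1.1000000e-01,  1.2000000e-01,
        1.3000000e-01,  1.4000000e-01,  1.5000000e-01,  1.6000000e-01,
        1.7000000e-01,  1.8000000e-01,  1.9000000e-01]))
((530.0064086914062, 120.88571166992188), (475.7314758300781, 439.21197509765625), 75.38796997070312)
```

View pics/top0c.png

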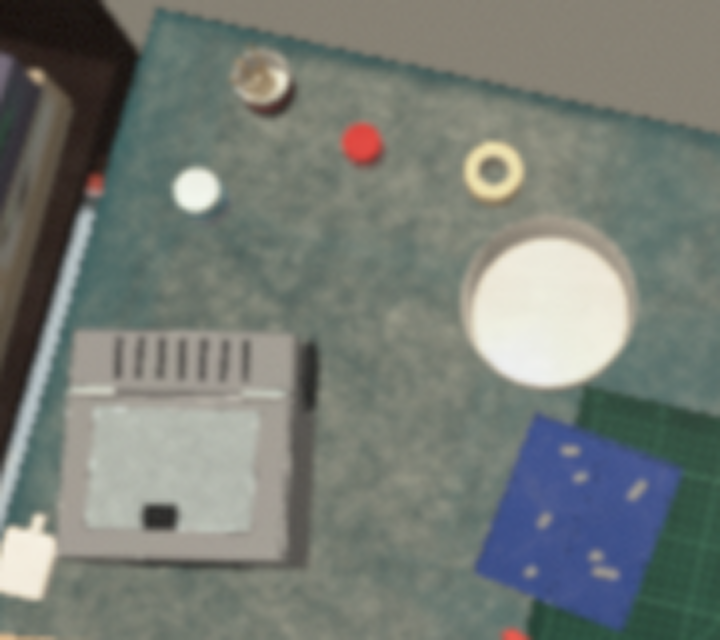

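View pics/scene0c.png

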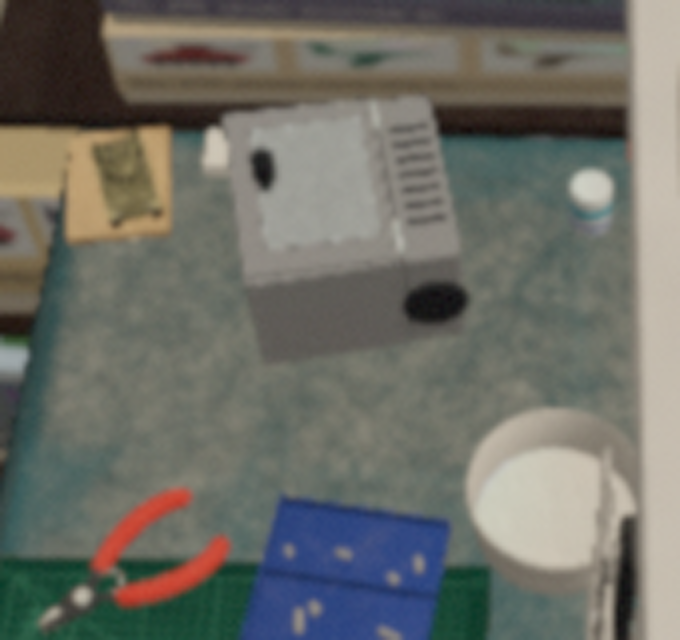

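```bash
python3 - <<'E'
from h import *
boxes={"top":{"ex":(188,196,264,270),"pot":(285,168,350,222),"teal":(220,158,238,178),"red":(262,148,280,164),"tape":(292,150,316,174),"lamp":(360,210,402,252)},
"scene":{"ex":(240,115,312,195),"pot":(300,195,355,250),"lamp":(268,265,335,340)}}
for n in boxes:
    d=np.load(f"pics/{n}0.npy"); P=cloud(n,d)
    for t,(x0,y0,x1,y1) in boxes[n].items():
        Q=P[y0:y1,x0:x1]; ok=d[y0:y1,x0:x1]>0
        lo,hi={"ex":(.103,.128),"pot":(.045,.075),"teal":(.03,.06),"red":(.025,.06),"tape":(.015,.045),"lamp":(.2,.33)}[t]
        M=ok&(Q[...,2]>lo)&(Q[...,2]<hi)
        nl,L,st,_=cv2.connectedComponentsWithStats(M.astype(np.uint8)); 
        M=L==1+st[1:,4].argmax(); R=Q[M]
        print(n,t,len(R),"z",np.percentile(R[:,2],[5,50,95]).round(3),"min",R.min(0).round(3),"max",R.max(0).round(3),
          [np.round(a,1).tolist() if not np.isscalar(a) else round(a,1) for a in cv2.minAreaRect((R[:,:2]*1000).astype(np.float32))])
        if t=="ex":
            M=ok&(Q[...,2]>.128)&(Q[...,2]<.17); nl,L,st,_=cv2.connectedComponentsWithStats(M.astype(np.uint8)); 
            for i in range(1,nl):
                R=Q[L==i]
                if len(R)>8: print("   hi",len(R),st[i,:4]+[x0,y0,0,0],R.mean(0).round(3),R[:,2].max().round(3),R.min(0).round(3),R.max(0).round(3))
        m=ok&(abs(Q[...,2])<.02)
        print("   table z",np.median(Q[m][:,2]).round(4))
E
```

```text
top ex 3198 z [0.107 0.117 0.122] min [0.453 0.089 0.103] max [0.622 0.256 0.126] [[537.4, 172.1], [160.1, 162.7], 87.3]
   hi 63 [216 246   9   7] [0.483 0.174 0.15 ] 0.157 [0.475 0.164 0.142] [0.492 0.186 0.157]
   table z -0.0005
top pot 171 z [0.046 0.055 0.06 ] min [ 0.578 -0.155  0.045] max [ 0.706 -0.027  0.062] [[641.6, -90.2], [128.1, 127.9], 24.5]
   table z 0.001
top teal 102 z [0.036 0.044 0.048] min [0.722 0.157 0.031] max [0.754 0.192 0.05 ] [[738.2, 175.7], [32.7, 31.8], 52.7]
   table z -0.0003
top red 81 z [0.031 0.037 0.041] min [0.759 0.035 0.025] max [0.789 0.064 0.042] [[774.1, 49.6], [29.3, 28.0], 1.9]
   table z -0.0004
top tape 133 z [0.018 0.029 0.033] min [ 0.729 -0.071  0.015] max [ 0.773 -0.03   0.035] [[750.5, -50.8], [40.8, 43.7], 86.7]
   table z -0.0006
top lamp 57 z [0.202 0.216 0.231] min [ 0.519 -0.301  0.201] max [ 0.535 -0.278  0.236] [[528.2, -289.7], [24.7, 14.6], 79.1]
   table z 0.0043
scene ex 2269 z [0.108 0.117 0.122] min [0.456 0.09  0.103] max [0.624 0.258 0.126] [[539.9, 173.9], [164.1, 161.9], 86.9]
   hi 49 [253 137   6   9] [0.486 0.174 0.15 ] 0.157 [0.478 0.163 0.137] [0.495 0.19  0.157]
   table z 0.001
scene pot 214 z [0.046 0.054 0.06 ] min [ 0.581 -0.151  0.045] max [ 0.706 -0.023  0.063] [[636.2, -80.8], [130.9, 105.6], 54.9]
   table z 0.0027
scene lamp 2168 z [0.252 0.275 0.299] min [ 0.452 -0.427  0.202] max [ 0.56  -0.277  0.303] [[516.8, -361.4], [143.1, 103.4], 43.1]
   table z 0.0023
```

```bash
python3 - <<'E'
from h import *
for n,(x0,y0,x1,y1) in {"top":(188,196,264,270),"scene":(240,115,312,195)}.items():
    d=np.load(f"pics/{n}0.npy"); P=cloud(n,d); Q=P[y0:y1,x0:x1][d[y0:y1,x0:x1]>0]
    th=-0.05; o=np.array([.516,.174]); R=np.array([[np.cos(th),-np.sin(th)],[np.sin(th),np.cos(th)]])
    e=np.c_[(Q[:,:2]-o)@R,Q[:,2]]
    for xa in range(-60,110,10):
        m=(e[:,0]>xa/1e3)&(e[:,0]<(xa+10)/1e3)&(abs(e[:,1])<.06)&(abs(e[:,2]-.117)<.012)
        print(xa+5,m.sum(),np.median(e[m,2]).round(4),end=' | ')
    m=(e[:,0]>-.05)&(e[:,0]<.05)&(abs(e[:,1])<.065)&(abs(e[:,2]-.117)<.012)
    print(); print("slope",np.polyfit(e[m,0],e[m,2],1).round(4))
    # edges
    m=(e[:,2]>.09)&(e[:,2]<.13); print("extents",np.percentile(e[m],[.3,99.7],axis=0).round(4).tolist())
    k=e[(e[:,2]>.135)&(e[:,2]<.17)]; print("knob",len(k),k.mean(0).round(4),np.percentile(k[:,2],[10,50,75,95]).round(4))
d=np.load("pics/top0.npy");P=cloud("top",d);Q=P[d>0]
m=(Q[:,0]>.35)&(Q[:,0]<.75)&(Q[:,1]>.1)&(Q[:,2]>.16)&(Q[:,2]<.6)
print("high left: min y",np.percentile(Q[m][:,1],[0,1,5]).round(3), "z", np.percentile(Q[m][:,2],[5,95]).round(2))
m=(Q[:,0]>.2)&(Q[:,0]<.9)&(Q[:,1]>-.8)&(Q[:,1]<.3)&(Q[:,2]>.17)&(Q[:,2]<.6)
G=Q[m]
H,_,_=np.histogram2d(G[:,0],G[:,1],bins=[np.arange(.2,.95,.05),np.arange(-.8,.35,.05)]); print(H.astype(int))
E
```

```text
-55 161 0.119 | -45 159 0.1188 | -35 124 0.1198 | -25 130 0.1196 | -15 156 0.1192 | -5 154 0.1191 | 5 153 0.1183 | 15 153 0.1182 | 25 148 0.1175 | 35 157 0.1174 | 45 145 0.1164 | 55 132 0.1111 | 65 145 0.1094 | 75 141 0.1099 | 85 142 0.11 | 95 141 0.1096 | 105 23 0.1078 | 
slope [-0.0323  0.1184]
extents [[-0.0596, -0.0806, 0.0927], [0.1016, 0.0779, 0.1251]]
knob 63 [-0.0329 -0.0015  0.1504] [0.1462 0.1505 0.1527 0.1546]
-55 68 0.1194 | -45 107 0.1202 | -35 76 0.1206 | -25 86 0.1204 | -15 106 0.1205 | -5 105 0.1198 | 5 105 0.1189 | 15 103 0.1187 | 25 107 0.1185 | 35 103 0.1188 | 45 103 0.1176 | 55 98 0.1151 | 65 103 0.1105 | 75 99 0.111 | 85 99 0.1106 | 95 101 0.1107 | 105 48 0.1094 | 
slope [-0.0307  0.1193]
extents [[-0.056, -0.0796, 0.0908], [0.1043, 0.0804, 0.1252]]
knob 49 [-0.0296 -0.0012  0.15  ] [0.1432 0.1512 0.1528 0.1563]
high left: min y [0.278 0.295 0.307] z [0.17 0.53]
[[   0    0    0    0  426  648  176   61    0    0    0    0    0    0
     0    0    0    0    0    0    0    0]
 [   0    0    0  115 1013 1251  344    0    0    0    0    0    0    0
     0    0    0 
[... 706 characters left out ...]
  0    0]
 [   0    0    0    0   36  847 1658 1496  426  721  332    9    0    0
     0    0    0    0    0    0    0    0]
 [   0    0    0    0    0    0    0    0  877   92    0    0    0    0
     0    0    0    0    0    0    0   67]
 [   0    0    0    0    0    0    0    0 1216   10    0    0    0    0
     0    0    0    0    0    0    0  324]
 [   0    0    0    0    0    0    0    0  671 1998 1992 1966  795    0
   498  206  300    0    0    0    0 1032]
 [   0    0    0    0    0    0    0    0    0    0    0    0 1154 1939
  1494 1818  804   16    0    0    0 1259]
 [   0    0    0    0    0    0    0    0    0    0    0    0    0    0
     0    0  789 1634 1848 1645 1006 1289]]
```

play_rows([
  {"x": -3,"y": -29,"z": -19},
  {"x": -6,"y": -58,"z": -38},
  {"x": -9,"y": -88,"z": -57},
  {"x": -12,"y": -117,"z": -76},
  {"x": -15,"y": -146,"z": -95},
  {"x": -18,"y": -176,"z": -114},
  {"x": -18,"y": -206,"z": -142,"ax": 0.04},
  {"x": -18,"y": -236,"z": -170,"ax": 0.08},
  {"x": -18,"y": -266,"z": -198,"ax": 0.12},
  {"x": -18,"y": -296,"z": -226,"ax": 0.16},
  {"x": -18,"y": -326,"z": -254,"ax": 0.2},
  {"x": -18,"y": -356,"z": -283,"ax": 0.24},
  {"x": -18,"y": -386,"z": -311,"ax": 0.28},
  {"x": -18,"y": -416,"z": -340,"ax": 0.31},
  {"x": -18,"y": -447,"z": -369,"ax": 0.34},
  {"x": -18,"y": -477,"z": -398,"ax": 0.37},
  {"x": -18,"y": -508,"z": -427,"ax": 0.4},
  {"x": -18,"y": -538,"z": -455,"ax": 0.43},
  {"x": -18,"y": -569,"z": -484,"ax": 0.449},
  {"x": -18,"y": -599,"z": -512,"ax": 0.449},
])

```text
validation failed for argument at $.ta...
```

play_rows([
  {"x": -3,"y": -29,"z": -19,"ax": 0,"ay": 0,"az": 0,"fingers": -1},
])

```text
t: 0.8
tcp_pos: [0.2474, -0.5437, 0.2445]
ee_rot: [[-0.001, 0.385, -0.923], [-0.0, -0.923, -0.385], [-1.0, -0.0, 0.001]]
ft_force: [0.8, 1.1, -0.3]
opening: 1.002
```

play_rows([
  {"x": -3,"y": -30,"z": -19,"ax": 0,"ay": 0,"az": 0,"fingers": -1},
  {"x": -6,"y": -60,"z": -38,"ax": 0,"ay": 0,"az": 0,"fingers": -1},
  {"x": -9,"y": -90,"z": -57,"ax": 0,"ay": 0,"az": 0,"fingers": -1},
  {"x": -12,"y": -120,"z": -77,"ax": 0,"ay": 0,"az": 0,"fingers": -1},
  {"x": -15,"y": -148,"z": -97,"ax": 0,"ay": 0,"az": 0,"fingers": -1},
  {"x": -15,"y": -178,"z": -125,"ax": 0.04,"ay": 0,"az": 0,"fingers": -1},
  {"x": -15,"y": -208,"z": -153,"ax": 0.08,"ay": 0,"az": 0,"fingers": -1},
  {"x": -15,"y": -238,"z": -181,"ax": 0.12,"ay": 0,"az": 0,"fingers": -1},
  {"x": -15,"y": -268,"z": -209,"ax": 0.16,"ay": 0,"az": 0,"fingers": -1},
  {"x": -15,"y": -298,"z": -237,"ax": 0.2,"ay": 0,"az": 0,"fingers": -1},
  {"x": -15,"y": -328,"z": -266,"ax": 0.24,"ay": 0,"az": 0,"fingers": -1},
  {"x": -15,"y": -358,"z": -294,"ax": 0.28,"ay": 0,"az": 0,"fingers": -1},
  {"x": -15,"y": -388,"z": -323,"ax": 0.31,"ay": 0,"az": 0,"fingers": -1},
  {"x": -15,"y": -419,"z": -352,"ax": 0.34,"ay": 0,"az": 0,"fingers": -1},
  {"x": -15,"y": -449,"z": -381,"ax": 0.37,"ay": 0,"az": 0,"fingers": -1},
  {"x": -15,"y": -480,"z": -410,"ax": 0.4,"ay": 0,"az": 0,"fingers": -1},
  {"x": -15,"y": -510,"z": -438,"ax": 0.43,"ay": 0,"az": 0,"fingers": -1},
  {"x": -15,"y": -541,"z": -467,"ax": 0.449,"ay": 0,"az": 0,"fingers": -1},
  {"x": -15,"y": -571,"z": -495,"ax": 0.449,"ay": 0,"az": 0,"fingers": -1},
  {"x": -15,"y": -571,"z": -495,"ax": 0.449,"ay": 0,"az": 0,"fingers": -1},
])

```text
t: 2.8
tcp_pos: [0.4847, 0.1788, 0.2591]
ee_rot: [[-0.001, -0.048, -0.999], [0.002, -0.999, 0.048], [-1.0, -0.002, 0.001]]
ft_force: [-0.8, -1.1, -0.3]
opening: 0.997
```

```bash
cat >> h.py <<'E'
def go(P, yaw=None):
    """print tool-frame shift (mm) and turn to put TCP at world P, tool down, tool y at yaw"""
    from scipy.spatial.transform import Rotation as Ro
    s=r.observe(); R=np.array(s["ee_rot"]); 
    P=np.atleast_2d(P)
    for p in P: print("shift",np.round((p-np.array(s["tcp_pos"]))@R*1000,1).tolist())
    if yaw is not None:
        Rt=np.c_[[0,0,-1],[np.cos(yaw),np.sin(yaw),0],[np.sin(yaw)*1,-np.cos(yaw),0]]
        Rt[:,2]=np.cross(Rt[:,0],Rt[:,1])
        print("turn",np.round(Ro.from_matrix(R.T@Rt).as_rotvec(),3).tolist())
E
python3 - <<'E'
from h import *
s=r.observe(); print(s["t"],np.round(s["tcp_pos"],4),np.round(s["joint_pos"],2))
go([[.483,.1743,.22],[.483,.1743,.141]],-np.pi/2-0.05)
im,d=viewer.get_image("scene"); crop(im,190,60,390,260,3,"pics/s1.png")
im,d=viewer.get_image("top"); crop(im,130,120,370,300,3,"pics/t1.png")
E
```

```text
2.8 [0.4847 0.1788 0.2591] [ 0.17  0.27 -0.69  1.84  0.19  1.1  -2.2 ]
shift [39.1, 4.7, 1.4]
shift [118.1, 4.8, 1.3]
turn [0.002, 0.001, 0.002]
```

View pics/s1.png

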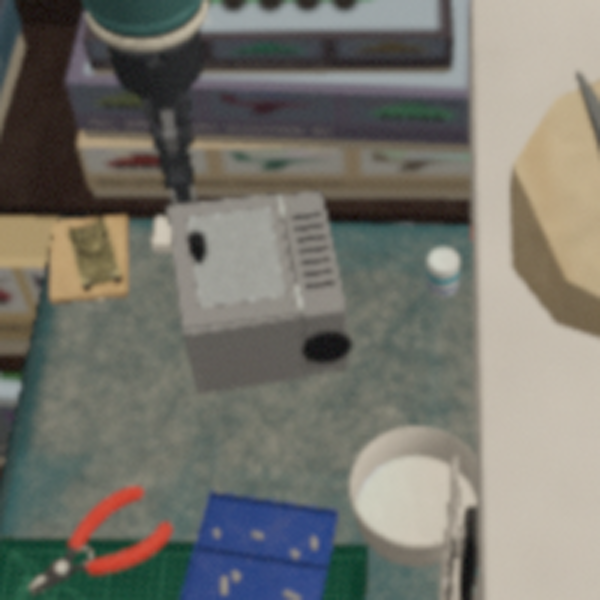

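View pics/t1.png

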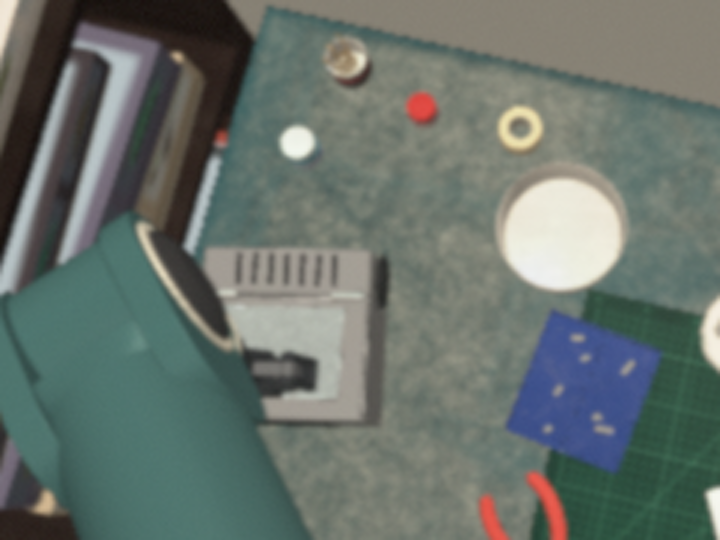

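```bash
python3 - <<'E'
from h import *
im,d=viewer.get_image("top"); P=cloud("top",d); d0=np.load("pics/top0.npy"); P0=cloud("top",d0)
arm=(d>0)&(d0>0)&(d<d0-.04)&(P[...,1]>0)
A=P[arm]; S=P0[(d0>0)]
print("arm",len(A),A.min(0).round(3),A.max(0).round(3))
S=S[(S[:,1]>.2)&(S[:,2]>.15)]
for x in np.arange(0,.9,.1):
    a=A[(A[:,0]>=x)&(A[:,0]<x+.1)]; s=S[(S[:,0]>=x)&(S[:,0]<x+.1)]
    if len(a): print(round(x,1),"arm ymax",a[:,1].max().round(3),"at z",a[a[:,1].argmax(),2].round(3),"z range",np.percentile(a[:,2],[2,98]).round(2), end=' ')
    if len(s): print("shelf ymin",np.percentile(s[:,1],1).round(3),"zmax",np.percentile(s[:,2],99).round(3), "zmax for y<.45",s[s[:,1]<.45][:,2].max().round(3) if (s[:,1]<.45).any() else None)
    else: print()
E
```

```text
arm 15327 [0.246 0.    0.265] [0.557 0.242 0.758]

shelf ymin 0.428 zmax 0.452 zmax for y<.45 0.492
0.2 arm ymax 0.108 at z 0.682 z range [0.7  0.75] shelf ymin 0.404 zmax 0.557 zmax for y<.45 0.624
0.3 arm ymax 0.18 at z 0.624 z range [0.64 0.73] shelf ymin 0.375 zmax 0.636 zmax for y<.45 0.648
0.4 arm ymax 0.242 at z 0.583 z range [0.34 0.66] shelf ymin 0.349 zmax 0.636 zmax for y<.45 0.638
0.5 arm ymax 0.237 at z 0.58 z range [0.54 0.62] shelf ymin 0.323 zmax 0.636 zmax for y<.45 0.638
shelf ymin 0.297 zmax 0.672 zmax for y<.45 0.676
shelf ymin 0.271 zmax 0.682 zmax for y<.45 0.685
shelf ymin 0.239 zmax 0.663 zmax for y<.45 0.677
```

play_rows([
  {"x": 30,"y": 5,"z": 1,"ax": 0,"ay": 0,"az": 0,"fingers": -1},
  {"x": 60,"y": 5,"z": 1,"ax": 0,"ay": 0,"az": 0,"fingers": -1},
  {"x": 90,"y": 5,"z": 1,"ax": 0,"ay": 0,"az": 0,"fingers": -1},
  {"x": 108,"y": 5,"z": 1,"ax": 0,"ay": 0,"az": 0,"fingers": -1},
  {"x": 118,"y": 5,"z": 1,"ax": 0,"ay": 0,"az": 0,"fingers": -1},
  {"x": 118,"y": 5,"z": 1,"ax": 0,"ay": 0,"az": 0,"fingers": -1},
], squeeze=30)

```text
t: 3.55
tcp_pos: [0.4824, 0.1674, 0.1403]
ee_rot: [[-0.003, -0.055, -0.999], [-0.001, -0.999, 0.055], [-1.0, 0.001, 0.003]]
ft_force: [-0.9, -0.6, -0.3]
opening: 0.998
```

```bash
python3 - <<'E'
from h import *
s=r.observe(); print(s["t"],np.round(s["tcp_pos"],4),np.round(s["ft_force"],1))
im,d=viewer.get_image("scene"); crop(im,220,90,340,200,5,"pics/s2.png")
E
```

```text
3.55 [0.4824 0.1674 0.1403] [-0.9 -0.6 -0.3]
```

View pics/s2.png

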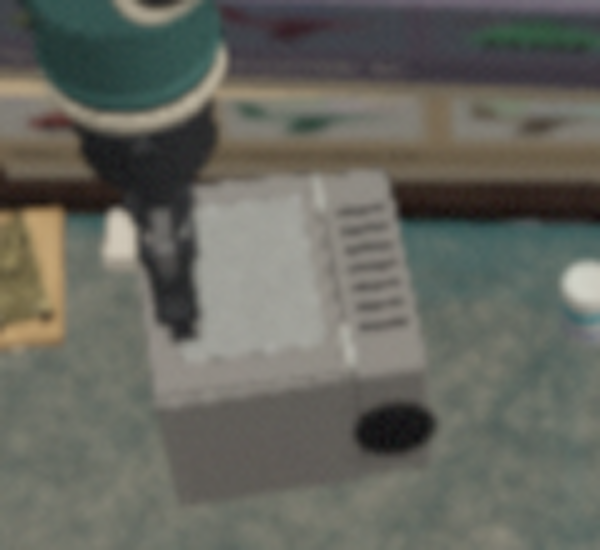

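play_rows([
  {"x": 0,"y": -7,"z": -1,"ax": 0,"ay": 0,"az": 0,"fingers": -1},
  {"x": 0,"y": -7,"z": -1,"ax": 0,"ay": 0,"az": 0,"fingers": -1},
  {"x": 0,"y": -7,"z": -1,"ax": 0,"ay": 0,"az": 0,"fingers": -1},
])

```text
t: 3.9
tcp_pos: [0.4845, 0.1751, 0.1418]
ee_rot: [[-0.001, -0.054, -0.999], [-0.001, -0.999, 0.054], [-1.0, 0.001, 0.001]]
ft_force: [0.2, 0.3, -0.7]
opening: 0.999
```

Centred on the knob, so I'll close the fingers.

play_rows([
  {"x": 0,"y": 0,"z": 0,"ax": 0,"ay": 0,"az": 0,"fingers": 1},
  {"x": 0,"y": 0,"z": 0,"ax": 0,"ay": 0,"az": 0,"fingers": 1},
  {"x": 0,"y": 0,"z": 0,"ax": 0,"ay": 0,"az": 0,"fingers": 1},
  {"x": 0,"y": 0,"z": 0,"ax": 0,"ay": 0,"az": 0,"fingers": 1},
  {"x": 0,"y": 0,"z": 0,"ax": 0,"ay": 0,"az": 0,"fingers": 1},
  {"x": 0,"y": 0,"z": 0,"ax": 0,"ay": 0,"az": 0,"fingers": 1},
  {"x": 0,"y": 0,"z": 0,"ax": 0,"ay": 0,"az": 0,"fingers": 1},
  {"x": 0,"y": 0,"z": 0,"ax": 0,"ay": 0,"az": 0,"fingers": 1},
], squeeze=30)

```text
t: 4.7
tcp_pos: [0.4846, 0.1783, 0.1425]
ee_rot: [[0.001, -0.052, -0.999], [0.004, -0.999, 0.052], [-1.0, -0.004, -0.001]]
ft_force: [0.5, 17.6, -0.8]
opening: 0.245
```

```bash
python3 - <<'E'
from h import *
s=r.observe(); print(s["t"],np.round(s["tcp_pos"],4),np.round(s["ft_force"],1),s["opening"],np.round(s["joint_pos"],2))
im,d=viewer.get_image("scene"); crop(im,220,90,340,200,5,"pics/s3.png")
# arc: knob relative to TCP stays constant
h=np.array([.5155+.058*np.cos(.05), .1735-.058*np.sin(.05)]); ex=np.array([np.cos(.05),-np.sin(.05)])
def k(t):
    a=-90*np.cos(t)+31*np.sin(t); b=90*np.sin(t)+31*np.cos(t); return a,b
a0,b0=k(.038)
p0=np.array(s["tcp_pos"]); R=np.array(s["ee_rot"])
print("knob est", h+ex*a0/1e3, .111+b0/1e3)
for t in np.arange(.1,1.85,.05):
    a,b=k(t); D=np.r_[ex*(a-a0),b-b0]; print(round(t,2),np.round(D@R,0).astype(int).tolist())
E
```

```text
4.7 [0.4846 0.1783 0.1425] [ 0.5 17.6 -0.8] 0.24545474100652337 [ 0.11  0.42 -0.63  1.96  0.32  0.86 -2.31]
knob est [0.48478113 0.17503722] 0.14539679767259536
0.1 [-5, 0, -2]
0.15 [-10, 0, -4]
0.2 [-14, 0, -7]
0.25 [-18, 0, -9]
0.3 [-22, 0, -12]
0.35 [-26, 0, -15]
0.4 [-29, 0, -18]
0.45 [-33, 0, -21]
0.5 [-36, 0, -25]
0.55 [-39, 0, -28]
0.6 [-42, 0, -32]
0.65 [-45, 0, -36]
0.7 [-47, 0, -40]
0.75 [-50, 0, -44]
0.8 [-52, 0, -48]
0.85 [-54, 0, -53]
0.9 [-55, 0, -57]
0.95 [-57, 0, -62]
1.0 [-58, 0, -66]
1.05 [-59, 0, -71]
1.1 [-60, 0, -76]
1.15 [-60, 0, -80]
1.2 [-61, 0, -85]
1.25 [-61, 0, -90]
1.3 [-61, 0, -95]
1.35 [-60, 0, -99]
1.4 [-59, 0, -104]
1.45 [-59, 0, -109]
1.5 [-57, 0, -113]
1.55 [-56, 0, -118]
1.6 [-55, 0, -122]
1.65 [-53, 0, -127]
1.7 [-51, 0, -131]
1.75 [-48, 0, -135]
1.8 [-46, 0, -139]
```

View pics/s3.png

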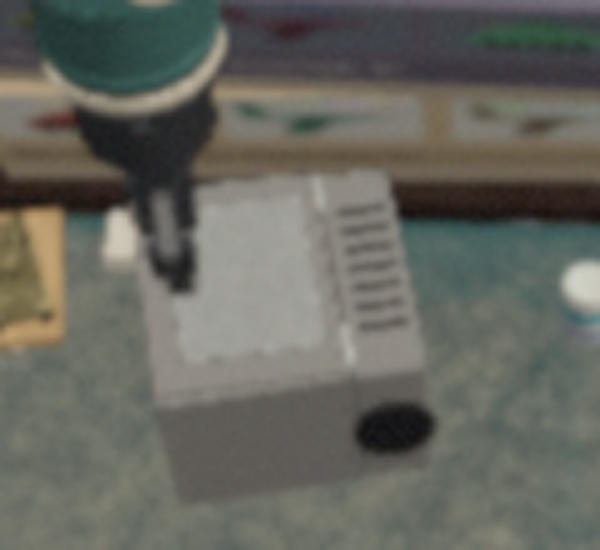

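play_rows([
  {"x": -5,"y": 0,"z": -2,"ax": 0,"ay": 0,"az": 0,"fingers": 1},
  {"x": -14,"y": 0,"z": -7,"ax": 0,"ay": 0,"az": 0,"fingers": 1},
  {"x": -22,"y": 0,"z": -12,"ax": 0,"ay": 0,"az": 0,"fingers": 1},
  {"x": -29,"y": 0,"z": -18,"ax": 0,"ay": 0,"az": 0,"fingers": 1},
  {"x": -36,"y": 0,"z": -25,"ax": 0,"ay": 0,"az": 0,"fingers": 1},
  {"x": -42,"y": 0,"z": -32,"ax": 0,"ay": 0,"az": 0,"fingers": 1},
  {"x": -47,"y": 0,"z": -40,"ax": 0,"ay": 0,"az": 0,"fingers": 1},
  {"x": -52,"y": 0,"z": -48,"ax": 0,"ay": 0,"az": 0,"fingers": 1},
])

```text
t: 5.55
tcp_pos: [0.5326, 0.1761, 0.1951]
ee_rot: [[0.001, -0.051, -0.999], [0.005, -0.999, 0.051], [-1.0, -0.005, -0.0]]
ft_force: [0.8, 8.3, -10.8]
opening: 0.249
```

```bash
python3 - <<'E'
from h import *
s=r.observe(); print(s["t"],np.round(s["tcp_pos"],4),np.round(s["ft_force"],1),s["opening"],np.round(s["joint_pos"],2))
im,d=viewer.get_image("scene"); crop(im,220,90,340,200,5,"pics/s4.png")
E
```

```text
5.55 [0.5326 0.1761 0.1951] [  0.8   8.3 -10.8] 0.24879480097065895 [ 0.13  0.42 -0.64  1.81  0.29  1.   -2.24]
```

View pics/s4.png

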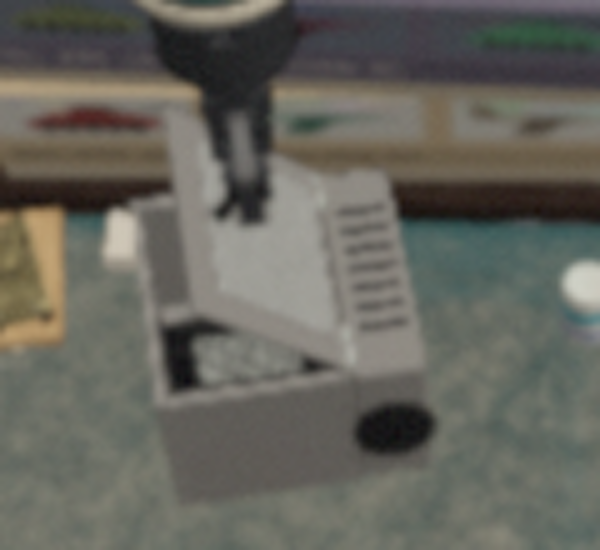

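play_rows([
  {"x": -3,"y": 0,"z": -9,"ax": 0,"ay": 0,"az": 0,"fingers": 1},
  {"x": -6,"y": 0,"z": -18,"ax": 0,"ay": 0,"az": 0,"fingers": 1},
  {"x": -8,"y": 0,"z": -28,"ax": 0,"ay": 0,"az": 0,"fingers": 1},
  {"x": -9,"y": 0,"z": -37,"ax": 0,"ay": 0,"az": 0,"fingers": 1},
  {"x": -9,"y": 0,"z": -47,"ax": 0,"ay": 0,"az": 0,"fingers": 1},
  {"x": -7,"y": 0,"z": -56,"ax": 0,"ay": 0,"az": 0,"fingers": 1},
  {"x": -5,"y": 0,"z": -65,"ax": 0,"ay": 0,"az": 0,"fingers": 1},
  {"x": -3,"y": 0,"z": -74,"ax": 0,"ay": 0,"az": 0,"fingers": 1},
  {"x": 1,"y": 0,"z": -83,"ax": 0,"ay": 0,"az": 0,"fingers": 1},
  {"x": 6,"y": 0,"z": -91,"ax": 0,"ay": 0,"az": 0,"fingers": 1},
  {"x": 6,"y": 0,"z": -91,"ax": 0,"ay": 0,"az": 0,"fingers": 1},
])

```text
t: 6.7
tcp_pos: [0.627, 0.1715, 0.1906]
ee_rot: [[0.005, -0.053, -0.999], [0.006, -0.999, 0.053], [-1.0, -0.007, -0.004]]
ft_force: [4.2, 2.5, 6.9]
opening: 0.25
```

```bash
python3 - <<'E'
from h import *
s=r.observe(); print(s["t"],np.round(s["tcp_pos"],4),np.round(s["ft_force"],1),s["opening"],np.round(s["joint_pos"],2))
im,d=viewer.get_image("scene"); crop(im,220,90,340,200,5,"pics/s5.png")
E
```

```text
6.7 [0.627  0.1715 0.1906] [4.2 2.5 6.9] 0.24988009692652244 [ 0.1   0.58 -0.59  1.58  0.35  1.08 -2.2 ]
```

View pics/s5.png

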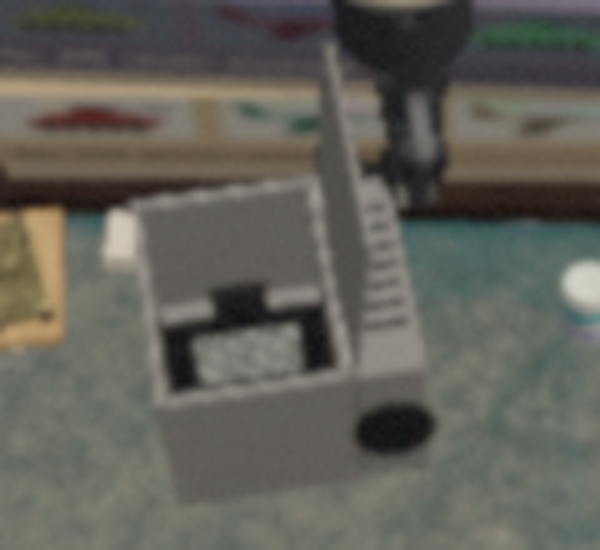

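play_rows([
  {"x": 0,"y": 0,"z": 0,"ax": 0,"ay": 0,"az": 0,"fingers": -1},
  {"x": 0,"y": 0,"z": 0,"ax": 0,"ay": 0,"az": 0,"fingers": -1},
  {"x": 0,"y": 0,"z": 0,"ax": 0,"ay": 0,"az": 0,"fingers": -1},
  {"x": 0,"y": 0,"z": 0,"ax": 0,"ay": 0,"az": 0,"fingers": -1},
  {"x": 0,"y": 0,"z": 0,"ax": 0,"ay": 0,"az": 0,"fingers": -1},
  {"x": -20,"y": 0,"z": 0,"ax": 0,"ay": 0,"az": 0,"fingers": -1},
  {"x": -45,"y": 0,"z": 0,"ax": 0,"ay": 0,"az": 0,"fingers": -1},
  {"x": -75,"y": 0,"z": 0,"ax": 0,"ay": 0,"az": 0,"fingers": -1},
  {"x": -95,"y": 0,"z": 0,"ax": 0,"ay": 0,"az": 0,"fingers": -1},
  {"x": -95,"y": 0,"z": 0,"ax": 0,"ay": 0,"az": 0,"fingers": -1},
  {"x": -95,"y": 0,"z": 0,"ax": 0,"ay": 0,"az": 0,"fingers": -1},
])

```text
t: 7.85
tcp_pos: [0.6262, 0.1708, 0.2858]
ee_rot: [[0.005, -0.052, -0.999], [0.006, -0.999, 0.052], [-1.0, -0.006, -0.005]]
ft_force: [0.9, -0.0, -0.5]
opening: 0.999
```

```bash
python3 - <<'E'
from h import *
s=r.observe(); print(s["t"],np.round(s["tcp_pos"],4),np.round(s["ft_force"],1),s["opening"],np.round(s["joint_pos"],2))
go([[.5155,.1735,.285],[.5155,.1735,.15]],-np.pi/2-.05)
for n,b in (("scene",(240,60,320,200)),("top",(185,190,270,270))):
    im,d=viewer.get_image(n); np.save(f"pics/{n}6.npy",d); x0,y0,x1,y1=b
    crop(im,*b,5 if n=="scene" else 7,f"pics/{n}6.png")
    P=cloud(n,d)[y0:y1,x0:x1]; Q=P[d[y0:y1,x0:x1]>0]
    th=-.05;R=np.array([[np.cos(th),-np.sin(th)],[np.sin(th),np.cos(th)]])
    e=np.c_[(Q[:,:2]-[.5155,.1735])@R,Q[:,2]]
    m=(abs(e[:,1])<.07)&(e[:,2]>.125)&(e[:,2]<.22)&(e[:,0]>.03)&(e[:,0]<.11)
    if m.sum()>20: 
        f=e[m]; 
        for z in np.arange(.125,.225,.02):
            q=f[(f[:,2]>z)&(f[:,2]<z+.02)]
            if len(q): print(n,"flap z",round(z+.01,3),len(q),np.percentile(q[:,0],[10,50,90]).round(3))
    m=(abs(e[:,1])<.03)&(abs(e[:,0])<.05)&(e[:,2]>.06)&(e[:,2]<.13); t=e[m]; print(n,"tab pts",len(t), t.mean(0).round(4) if len(t) else '', np.percentile(t,[3,97],axis=0).round(3).tolist() if len(t) else '')
E
```

```text
7.85 [0.6262 0.1708 0.2858] [ 0.9 -0.  -0.5] 0.9992327271033722 [ 0.12  0.49 -0.62  1.49  0.29  1.25 -2.15]
shift [0.2, 3.2, 110.6]
shift [135.2, 4.0, 111.3]
turn [-0.003, -0.005, 0.006]
scene flap z 0.135 46 [0.061 0.063 0.064]
scene flap z 0.155 43 [0.064 0.065 0.066]
scene flap z 0.175 48 [0.066 0.067 0.068]
scene flap z 0.195 95 [0.069 0.083 0.105]
scene flap z 0.215 61 [0.071 0.072 0.101]
scene tab pts 265 [0.     0.0001 0.0807] [[-0.046, -0.01, 0.061], [0.045, 0.011, 0.107]]
top flap z 0.135 19 [0.059 0.06  0.061]
top flap z 0.155 19 [0.061 0.063 0.063]
top flap z 0.175 21 [0.064 0.065 0.066]
top flap z 0.195 23 [0.066 0.067 0.069]
top flap z 0.215 15 [0.068 0.07  0.07 ]
top tab pts 0
```

View pics/scene6.png

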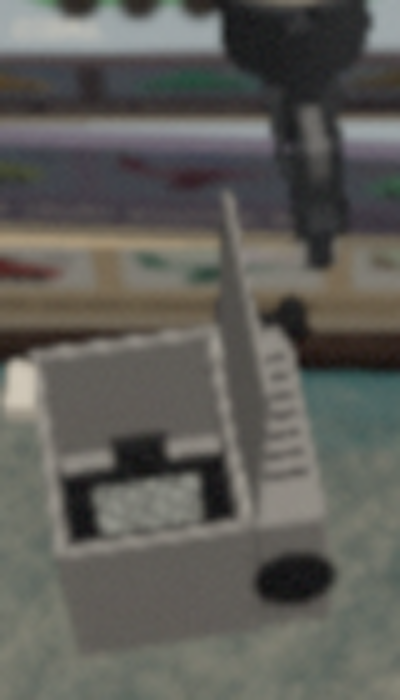

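View pics/top6.png

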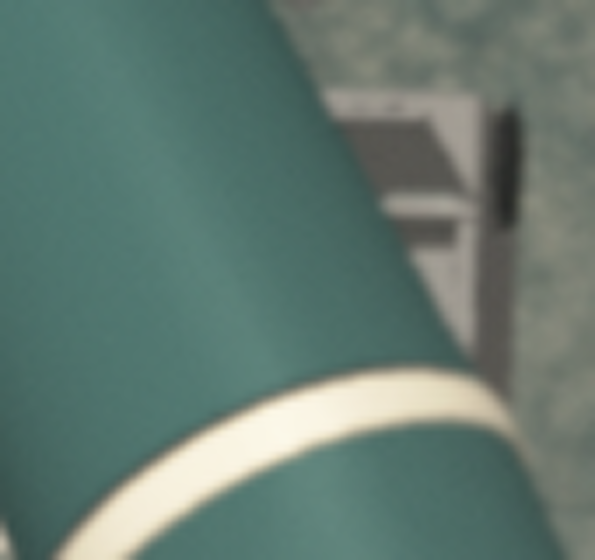

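```bash
python3 - <<'E'
from h import *
d=np.load("pics/scene6.npy"); P=cloud("scene",d)
# crop px (115..165,435..470)/5 + (240,60)
for v in range(145,156):
    print(v,[f"({(p[0]-.5155)*1e3:.0f},{(p[1]-.1735)*1e3:.0f},{p[2]*1e3:.0f})" for p in P[v,260:276]])
print([ (q["rect"],q["score"]) for q in recognise("scene","plate_tab")][:2])
E
```

```text
145 ['(-17,76,35)', '(-14,76,33)', '(-11,78,30)', '(-8,78,30)', '(-5,74,33)', '(-2,74,33)', '(2,70,37)', '(5,76,29)', '(8,75,28)', '(12,77,25)', '(15,76,26)', '(18,75,26)', '(21,75,25)', '(24,73,26)', '(28,74,24)', '(31,75,21)']
146 ['(-18,76,30)', '(-15,73,33)', '(-12,78,26)', '(-8,75,28)', '(-5,76,26)', '(-2,75,26)', '(1,76,25)', '(4,76,23)', '(5,9,105)', '(8,4,111)', '(11,8,105)', '(14,6,107)', '(17,4,108)', '(24,71,23)', '(27,74,20)', '(31,75,17)']
147 ['(-19,77,24)', '(-15,77,22)', '(-14,8,108)', '(-11,8,106)', '(-8,8,105)', '(-5,5,108)', '(-2,4,109)', '(1,7,105)', '(4,7,103)', '(7,4,106)', '(10,2,107)', '(13,2,107)', '(16,0,108)', '(23,73,16)', '(27,77,10)', '(30,72,15)']
148 ['(-19,77,18)', '(-16,77,18)', '(-14,9,102)', '(-11,6,104)', '(-8,6,103)', '(-5,4,105)', '(-2,4,104)', '(0,1,107)', '(3,0,107)', '(6,3,103)', '(9,1,104)', '(12,-3,108)', '(15,-2,106)', '(18,-1,104)', '(26,70,13)', '(29,69,14)']
149 ['(-20,75,15)', '(-17,76,13)', '(-15,1,106)', '(-12,4,102)', '(-9,-2,109)', '(-6,1,104)', '(-3,-2,106)', '(-0,-2,106)', '(3,1,101)', '(6,-4,107)', '(9,-1,102)', '(12,-3,103)', '
[... 754 characters left out ...]
)', '(-20,8,79)', '(-17,7,79)', '(-14,-4,92)', '(-11,-3,91)', '(-8,-3,90)', '(-5,1,84)', '(-2,-4,89)', '(1,-2,86)', '(4,-2,84)', '(7,-3,86)', '(10,-4,86)', '(13,-3,83)', '(16,-3,83)', '(19,-1,79)', '(22,-4,82)']
154 ['(-24,4,81)', '(-21,2,82)', '(-18,0,83)', '(-15,-1,84)', '(-12,-2,84)', '(-9,-2,84)', '(-6,-0,80)', '(-3,2,77)', '(0,-4,83)', '(3,-4,82)', '(6,-3,80)', '(9,-2,78)', '(12,-3,79)', '(16,1,73)', '(19,-1,73)', '(22,-3,75)']
155 ['(-24,2,78)', '(-21,0,80)', '(-18,-3,83)', '(-15,3,74)', '(-12,-1,78)', '(-9,-0,76)', '(-6,1,73)', '(-3,-2,76)', '(-0,-3,77)', '(3,-1,74)', '(6,-3,76)', '(9,-2,72)', '(12,1,68)', '(15,-2,71)', '(18,-1,68)', '(21,1,65)']
[([256.2, 146.5, 281.0, 166.3], 0.64)]
```

play_rows([
  {"x": 0,"y": 0,"z": 30,"ax": 0,"ay": 0,"az": 0,"fingers": -1},
  {"x": 0,"y": 0,"z": 60,"ax": 0,"ay": 0,"az": 0,"fingers": -1},
  {"x": 0,"y": 0,"z": 90,"ax": 0,"ay": -0.005,"az": 0.006,"fingers": -1},
  {"x": 0,"y": 1,"z": 109,"ax": 0,"ay": -0.005,"az": 0.006,"fingers": -1},
  {"x": 30,"y": 1,"z": 109,"ax": 0,"ay": -0.005,"az": 0.006,"fingers": -1},
  {"x": 60,"y": 1,"z": 109,"ax": 0,"ay": -0.005,"az": 0.006,"fingers": -1},
  {"x": 90,"y": 1,"z": 109,"ax": 0,"ay": -0.005,"az": 0.006,"fingers": -1},
  {"x": 110,"y": 1,"z": 109,"ax": 0,"ay": -0.005,"az": 0.006,"fingers": -1},
  {"x": 125,"y": 1,"z": 109,"ax": 0,"ay": -0.005,"az": 0.006,"fingers": -1},
  {"x": 125,"y": 1,"z": 109,"ax": 0,"ay": -0.005,"az": 0.006,"fingers": -1},
  {"x": 125,"y": 1,"z": 109,"ax": 0,"ay": -0.005,"az": 0.006,"fingers": -1},
])

```text
t: 9.1
tcp_pos: [0.5176, 0.1763, 0.1599]
ee_rot: [[-0.002, -0.052, -0.999], [0.0, -0.999, 0.052], [-1.0, -0.0, 0.002]]
ft_force: [0.4, 0.5, -0.6]
opening: 1.001
```

```bash
python3 - <<'E'
from h import *
s=r.observe(); print(s["t"],np.round(s["tcp_pos"],4),np.round(s["ft_force"],1),s["opening"],np.round(s["joint_pos"],2))
go([[.517,.176,.09]],-np.pi/2-.05)
im,d=viewer.get_image("scene"); crop(im,220,60,340,200,5,"pics/s7.png")
E
```

```text
9.1 [0.5176 0.1763 0.1599] [ 0.4  0.5 -0.6] 1.0011267940917088 [ 0.11  0.44 -0.62  1.87  0.32  0.93 -2.28]
shift [69.9, 0.4, 0.4]
turn [-0.002, 0.002, 0.0]
```

View pics/s7.png

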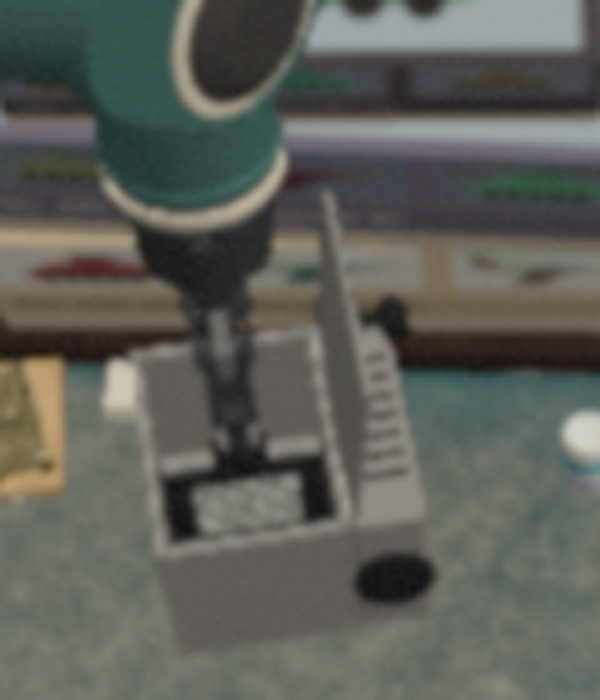

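play_rows([
  {"x": 20,"y": 0,"z": 0,"ax": 0,"ay": 0,"az": 0,"fingers": -1},
  {"x": 40,"y": 0,"z": 0,"ax": 0,"ay": 0,"az": 0,"fingers": -1},
  {"x": 55,"y": 0,"z": 0,"ax": 0,"ay": 0,"az": 0,"fingers": -1},
  {"x": 64,"y": 0,"z": 0,"ax": 0,"ay": 0,"az": 0,"fingers": -1},
  {"x": 70,"y": 0,"z": 0,"ax": 0,"ay": 0,"az": 0,"fingers": -1},
  {"x": 70,"y": 0,"z": 0,"ax": 0,"ay": 0,"az": 0,"fingers": -1},
  {"x": 70,"y": 0,"z": 0,"ax": 0,"ay": 0,"az": 0,"fingers": -1},
])

```text
t: 9.85
tcp_pos: [0.518, 0.1766, 0.0908]
ee_rot: [[-0.0, -0.052, -0.999], [0.001, -0.999, 0.052], [-1.0, -0.0, 0.0]]
ft_force: [0.4, -0.7, 0.3]
opening: 0.999
```

```bash
python3 - <<'E'
from h import *
go([[.517,.176,.09]],-np.pi/2-.05)
im,d=viewer.get_image("scene"); crop(im,220,60,340,200,5,"pics/s8.png")
E
```

```text
shift [0.8, 0.6, 1.0]
turn [-0.002, 0.0, 0.0]
```

View pics/s8.png

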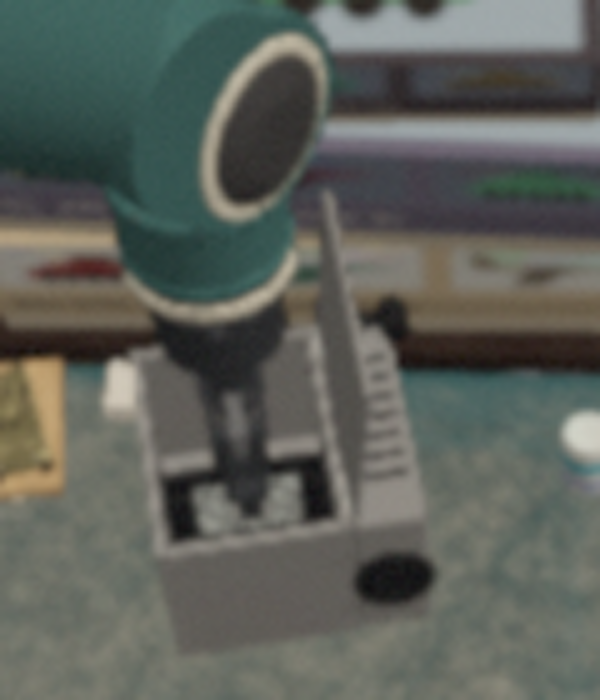

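The fingers straddle the tab inside the pocket. There's no contact force and the flap hasn't moved, so I'll close on the tab.

play_rows([
  {"x": 1,"y": 0,"z": 1,"ax": 0,"ay": 0,"az": 0,"fingers": 1},
  {"x": 1,"y": 0,"z": 1,"ax": 0,"ay": 0,"az": 0,"fingers": 1},
  {"x": 1,"y": 0,"z": 1,"ax": 0,"ay": 0,"az": 0,"fingers": 1},
  {"x": 1,"y": 0,"z": 1,"ax": 0,"ay": 0,"az": 0,"fingers": 1},
  {"x": 1,"y": 0,"z": 1,"ax": 0,"ay": 0,"az": 0,"fingers": 1},
  {"x": 1,"y": 0,"z": 1,"ax": 0,"ay": 0,"az": 0,"fingers": 1},
  {"x": 1,"y": 0,"z": 1,"ax": 0,"ay": 0,"az": 0,"fingers": 1},
  {"x": 1,"y": 0,"z": 1,"ax": 0,"ay": 0,"az": 0,"fingers": 1},
  {"x": 1,"y": 0,"z": 1,"ax": 0,"ay": 0,"az": 0,"fingers": 1},
  {"x": 1,"y": 0,"z": 1,"ax": 0,"ay": 0,"az": 0,"fingers": 1},
], squeeze=50)

```text
t: 10.9
tcp_pos: [0.5172, 0.1768, 0.0901]
ee_rot: [[0.0, -0.052, -0.999], [0.001, -0.999, 0.052], [-1.0, -0.001, -0.0]]
ft_force: [-1.0, 1.7, 5.2]
opening: 0.129
```

play_rows([
  {"x": -5,"y": 0,"z": 0,"ax": 0,"ay": 0,"az": 0,"fingers": 1},
  {"x": -12,"y": 0,"z": 0,"ax": 0,"ay": 0,"az": 0,"fingers": 1},
  {"x": -20,"y": 0,"z": 0,"ax": 0,"ay": 0,"az": 0,"fingers": 1},
  {"x": -30,"y": 0,"z": 0,"ax": 0,"ay": 0,"az": 0,"fingers": 1},
  {"x": -42,"y": 0,"z": 0,"ax": 0,"ay": 0,"az": 0,"fingers": 1},
  {"x": -56,"y": 0,"z": 0,"ax": 0,"ay": 0,"az": 0,"fingers": 1},
  {"x": -70,"y": 0,"z": 0,"ax": 0,"ay": 0,"az": 0,"fingers": 1},
  {"x": -85,"y": 0,"z": 0,"ax": 0,"ay": 0,"az": 0,"fingers": 1},
  {"x": -100,"y": 0,"z": 0,"ax": 0,"ay": 0,"az": 0,"fingers": 1},
  {"x": -115,"y": 0,"z": 0,"ax": 0,"ay": 0,"az": 0,"fingers": 1},
  {"x": -130,"y": 0,"z": 0,"ax": 0,"ay": 0,"az": 0,"fingers": 1},
  {"x": -145,"y": 0,"z": 0,"ax": 0,"ay": 0,"az": 0,"fingers": 1},
  {"x": -155,"y": 0,"z": 0,"ax": 0,"ay": 0,"az": 0,"fingers": 1},
  {"x": -155,"y": 0,"z": 0,"ax": 0,"ay": 0,"az": 0,"fingers": 1},
  {"x": -155,"y": 0,"z": 0,"ax": 0,"ay": 0,"az": 0,"fingers": 1},
])

```text
t: 12.4
tcp_pos: [0.5171, 0.1765, 0.2448]
ee_rot: [[-0.0, -0.052, -0.999], [0.001, -0.999, 0.052], [-1.0, -0.001, 0.0]]
ft_force: [0.2, -0.7, -1.6]
opening: 0.128
```

```bash
python3 - <<'E'
from h import *
s=r.observe(); print(s["t"],np.round(s["tcp_pos"],4),np.round(s["ft_force"],1),s["opening"],np.round(s["joint_pos"],2))
im,d=viewer.get_image("scene"); crop(im,220,60,340,200,5,"pics/s9.png")
go([[.56,.05,.245],[.642,-.088,.245],[.642,-.088,.185]],0)
E
```

```text
12.4 [0.5171 0.1765 0.2448] [ 0.2 -0.7 -1.6] 0.12786490022952735 [ 0.16  0.34 -0.67  1.79  0.23  1.09 -2.21]
shift [-0.6, 124.1, -49.6]
shift [-0.7, 257.6, -138.7]
shift [59.3, 257.6, -138.8]
turn [-1.623, 0.0, 0.001]
```

View pics/s9.png

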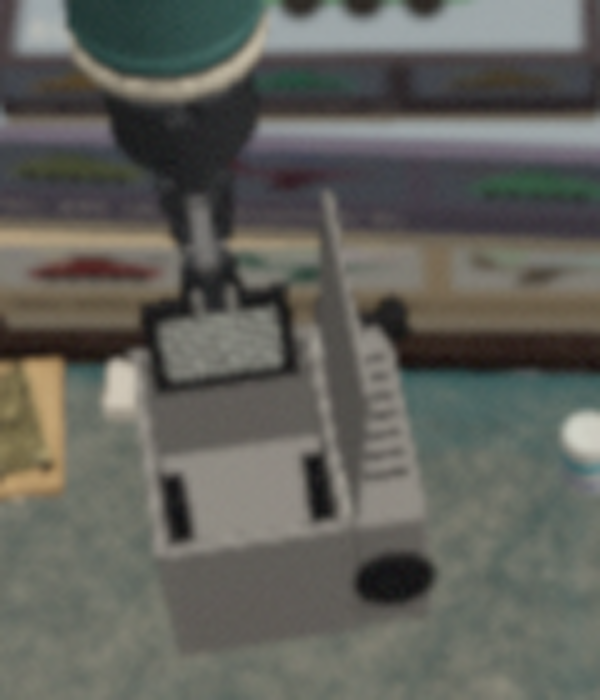

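play_rows([
  {"x": 0,"y": 15,"z": 0,"ax": -0.08,"ay": 0,"az": 0,"fingers": 1},
  {"x": 0,"y": 35,"z": 0,"ax": -0.16,"ay": 0,"az": 0,"fingers": 1},
  {"x": 0,"y": 55,"z": 0,"ax": -0.24,"ay": 0,"az": 0,"fingers": 1},
  {"x": 0,"y": 75,"z": 0,"ax": -0.32,"ay": 0,"az": 0,"fingers": 1},
  {"x": 0,"y": 95,"z": 0,"ax": -0.4,"ay": 0,"az": 0,"fingers": 1},
  {"x": 0,"y": 115,"z": 0,"ax": -0.48,"ay": 0,"az": 0,"fingers": 1},
  {"x": 0,"y": 135,"z": 0,"ax": -0.56,"ay": 0,"az": 0,"fingers": 1},
  {"x": 0,"y": 150,"z": 0,"ax": -0.64,"ay": 0,"az": 0,"fingers": 1},
  {"x": 0,"y": 165,"z": -12,"ax": -0.73,"ay": 0,"az": 0,"fingers": 1},
  {"x": 0,"y": 178,"z": -26,"ax": -0.82,"ay": 0,"az": 0,"fingers": 1},
  {"x": 0,"y": 190,"z": -40,"ax": -0.91,"ay": 0,"az": 0,"fingers": 1},
  {"x": 0,"y": 201,"z": -54,"ax": -1.0,"ay": 0,"az": 0,"fingers": 1},
  {"x": 0,"y": 212,"z": -68,"ax": -1.09,"ay": 0,"az": 0,"fingers": 1},
  {"x": 0,"y": 223,"z": -82,"ax": -1.18,"ay": 0,"az": 0,"fingers": 1},
  {"x": 0,"y": 233,"z": -96,"ax": -1.27,"ay": 0,"az": 0,"fingers": 1},
  {"x": 0,"y": 243,"z": -110,"ax": -1.36,"ay": 0,"az": 0,"fingers": 1},
  {"x": 0,"y": 251,"z": -124,"ax": -1.45,"ay": 0,"az": 0,"fingers": 1},
  {"x": 0,"y": 258,"z": -139,"ax": -1.54,"ay": 0,"az": 0,"fingers": 1},
  {"x": 0,"y": 258,"z": -139,"ax": -1.62,"ay": 0,"az": 0,"fingers": 1},
  {"x": 0,"y": 258,"z": -139,"ax": -1.62,"ay": 0,"az": 0,"fingers": 1},
])

```text
t: 14.45
tcp_pos: [0.6421, -0.0885, 0.243]
ee_rot: [[-0.002, 1.0, -0.002], [0.002, -0.002, -1.0], [-1.0, -0.002, -0.002]]
ft_force: [-0.0, 0.4, -0.7]
opening: 0.128
```

```bash
python3 - <<'E'
from h import *
s=r.observe(); print(s["t"],np.round(s["tcp_pos"],4),np.round(s["ft_force"],1),s["opening"],np.round(s["joint_pos"],2))
im,d=viewer.get_image("scene"); crop(im,220,90,380,260,4,"pics/s10.png"); np.save("pics/s10.npy",d)
im,d=viewer.get_image("top"); crop(im,180,140,360,280,4,"pics/t10.png")
go([[.643,-.089,.195]],0)
E
```

```text
14.45 [ 0.6421 -0.0885  0.243 ] [-0.   0.4 -0.7] 0.12782878019346577 [ 0.65  0.59 -0.83  1.53  0.45  1.23 -0.25]
shift [48.6, 1.2, 0.8]
turn [-0.005, -0.001, 0.002]
```

View pics/s10.png

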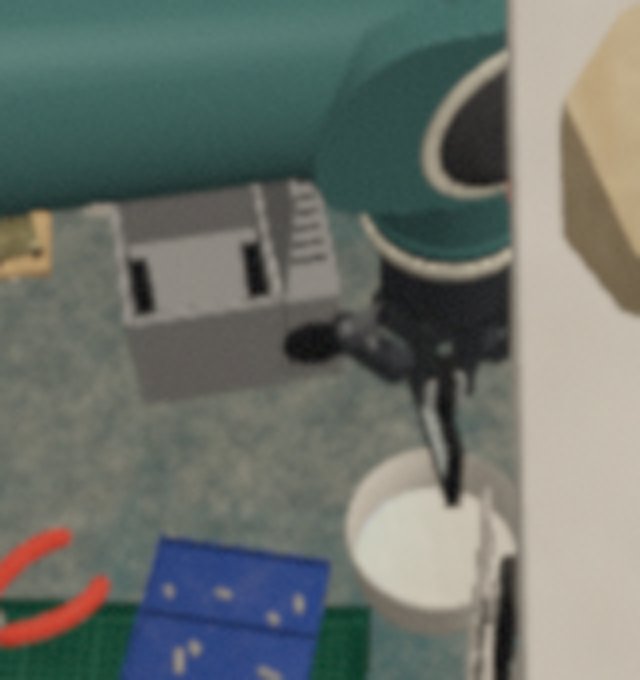

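View pics/t10.png

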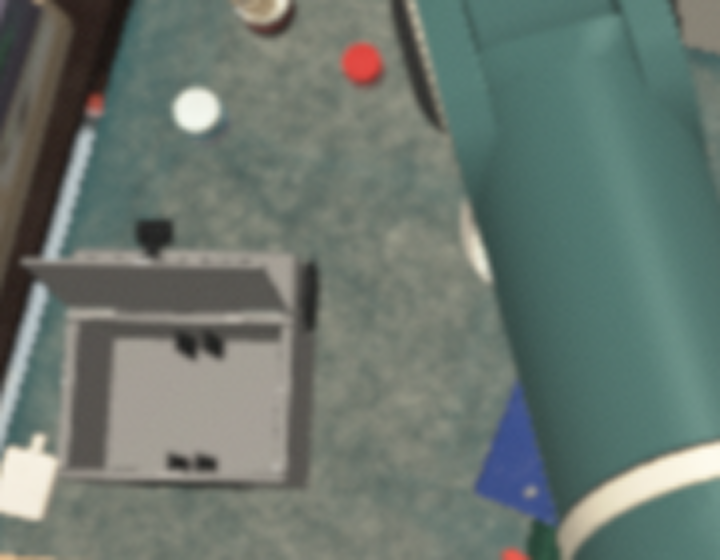

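play_rows([
  {"x": 10,"y": 1,"z": 1,"ax": 0,"ay": 0,"az": 0,"fingers": 1},
  {"x": 20,"y": 1,"z": 1,"ax": 0,"ay": 0,"az": 0,"fingers": 1},
  {"x": 30,"y": 1,"z": 1,"ax": 0,"ay": 0,"az": 0,"fingers": 1},
  {"x": 40,"y": 1,"z": 1,"ax": 0,"ay": 0,"az": 0,"fingers": 1},
  {"x": 48,"y": 1,"z": 1,"ax": 0,"ay": 0,"az": 0,"fingers": 1},
  {"x": 48,"y": 1,"z": 1,"ax": 0,"ay": 0,"az": 0,"fingers": 1},
  {"x": 48,"y": 1,"z": 1,"ax": 0,"ay": 0,"az": 0,"fingers": 1},
  {"x": 48,"y": 1,"z": 1,"ax": 0,"ay": 0,"az": 0,"fingers": 1},
])

```text
t: 15.35
tcp_pos: [0.6431, -0.0892, 0.1961]
ee_rot: [[-0.001, 1.0, -0.005], [0.001, -0.005, -1.0], [-1.0, -0.001, -0.001]]
ft_force: [0.5, -1.0, -0.5]
opening: 0.13
```

```bash
python3 - <<'E'
from h import *
im,d=viewer.get_image("scene"); crop(im,220,90,380,260,4,"pics/s11.png"); np.save("pics/s11.npy",d)
s=r.observe(); print(s["t"],np.round(s["tcp_pos"],4),np.round(s["ft_force"],1),s["opening"],np.round(s["qd"],3))
P=cloud("scene",d)
im2,d2=viewer.get_image("top"); P2=cloud("top",d2)
for p,dd in ((P,d),(P2,d2)):
    m=(dd>0)&(abs(p[...,0]-.643)<.05)&(abs(p[...,1]+.089)<.05)&(p[...,2]>.085)&(p[...,2]<.172)
    q=p[m]; print(len(q), np.percentile(q,[2,50,98],axis=0).round(3).tolist() if len(q) else '')
    e=p[(dd>0)&(p[...,1]>.09)&(p[...,1]<.26)&(p[...,0]>.55)&(p[...,0]<.68)&(p[...,2]>.125)&(p[...,2]<.23)]
    print("flap",len(e))
    for z in np.arange(.125,.225,.02):
        g=e[(e[:,2]>z)&(e[:,2]<z+.02)]
        if len(g): print(round(z+.01,3),np.percentile(g[:,0]+.05*(g[:,1]-.17),[10,50]).round(3))
    m=(dd>0)&(abs(p[...,0]-.643)<.08)&(abs(p[...,1]+.089)<.08)&(p[...,2]>.045)&(p[...,2]<.07); q=p[m]
    if len(q): print("rim",len(q),q.min(0).round(3),q.max(0).round(3))
E
```

```text
15.4 [ 0.6431 -0.0892  0.1961] [-1.2  0.  -0.6] 0.1355518027787416 [-0.001 -0.002 -0.     0.002 -0.001  0.     0.001]
101 [[0.638, -0.133, 0.118], [0.64, -0.113, 0.139], [0.648, -0.064, 0.169]]
flap 37
0.135 [0.571 0.572]
0.155 [0.573 0.574]
0.175 [0.575 0.577]
rim 184 [ 0.581 -0.153  0.045] [ 0.706 -0.022  0.062]
0 
flap 776
0.135 [0.569 0.576]
0.155 [0.571 0.578]
0.175 [0.574 0.58 ]
0.195 [0.577 0.587]
0.215 [0.58  0.587]
rim 30 [ 0.592 -0.053  0.046] [ 0.665 -0.027  0.061]
```

View pics/s11.png

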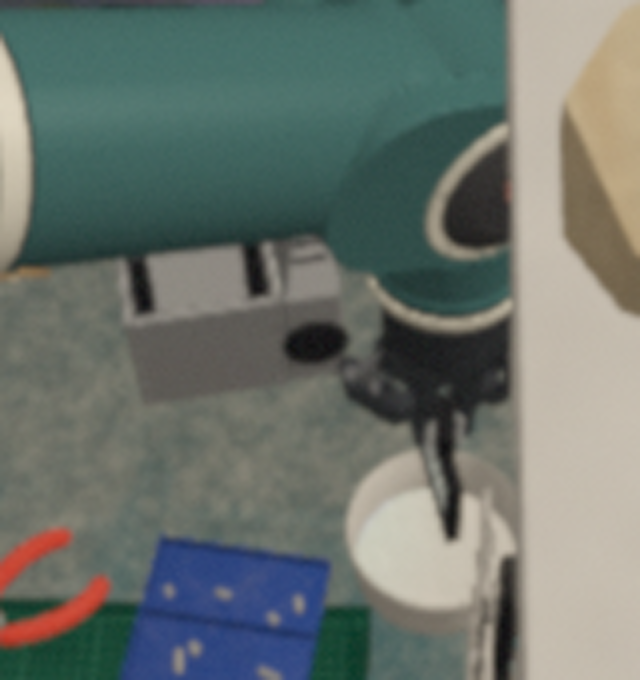

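```bash
python3 -c "
from workcell import r
print(r.sign_off()); s=r.observe(); print(s['t'],s['tcp_pos'],s['opening'])"
```

```text
the job is handed in; nothing more can be done
None
the job is handed in; nothing more can be done
```

I opened the extractor's flap by its knob, drew the filter plate out by its pull tab and carried it over the pot. I handed the job in after about 15.4 s with the gripper still holding the plate. `sign_off` reports no verdict, so I can only go by my own checks.

Last checks before handing in:

- **Plate position:** The gripper is at (0.643, -0.089), within about 4 mm of the measured pot centre. The plate's lower edge is about 117 mm above the worktop, so roughly 59 mm above the rim.
- **Plate orientation:** The jaws are closed along straight ahead to within 0.01 rad, so the broad face is turned towards the robot. The tool is vertical, and joint speeds are near zero.
- **Grip:** The fingers are open about 11 mm, which fits the 12 mm tab, and there was no significant outside force.
- **Flap:** It leans back past upright, at about 1.7 rad.
- **Pot:** Its rim is where it was at the start, as far as the measurements show.
- **Jars and tape:** The teal and red jars were in place in the last top view I looked at. The arm hid the tape roll there, but nothing came near it.

Some things did not agree:

- The first approach to the knob ended about 7 mm off sideways and was corrected before gripping.
- While pinching the knob I saw about 18 N of sideways force, which eased as the flap swung. The two cameras put the extractor's sideways position 2–3 mm apart.
- In the last pictures the arm hid part of the plate from the top camera, so the plate's lower edge was measured only in the scene view. It agrees with the gripper height (116 mm).

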